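# Sort two washed gel kits back into their caddies

## Robot

A 6-joint arm with a two-finger parallel gripper is mounted at the origin on a cart in front of the work surface, level with it; the furniture and walls round the work are solid. World frame = base frame: x ahead of the robot, y to its left, z up, the work surface at z = 0. Lengths are in m, angles in rad, forces in N, time in s.
With the tool pointing down it reaches from about 0.35 to 1 m from the base axis. Payload 7.1 kg.
Tool frame: the origin (TCP) lies between the finger pads; the fingertips stand 22 mm ahead of it and the grasp point (between the pads) lies 3 mm ahead of it; z points along the fingers, y is the line along which they close (so a half turn about z gives the same grasp; the last joint's range is limited). The gripper opens to 85 mm and grips with 20 to 120 N. Pads are 22 mm wide; open, the fingers measure 114 mm over their backs; the gripper's body (76 mm by 85 mm) begins 54 mm behind the grasp point. The pads swing forward as they close: fully open they stand 13 mm farther back than shut.
Start: joints at [-1.26, 0.423, 1.63, -0, 1.089, -0.019], TCP at [0.202, -0.591, 0.253] pointing down, gripper open.
Joint ranges: [-3, 3], [-0.9, 2.11], [0.09, 2.58], [-1.31, 4.45], [0.11, 2.69], [-2.54, 2.54]. Speed limits (rad/s): [2.39, 2.39, 3.01, 3.14, 3.14, 3.14].

## Interface

Orientations are given as a rotation vector (axis times angle).
In Python, from rig import manip gives the robot as it stands. The module is installed in compiled form; this text tells all that it offers. Calls block until the motion is done:
- manip.move_to(position, orientation): joint-space move of the TCP to a pose.
- manip.servo_line(position, orientation=None, rate=0.15): straight line of the TCP; orientation=None keeps the orientation; rate is the mean speed in m/s.
- manip.set_joints(angles): joint-space move.
- manip.command_gripper(opening, f_grip=None): finger opening in m; f_grip is the grip in N (None keeps the last); returns when the fingers have stopped.
- manip.hold(seconds).
- manip.solve_ik(position, orientation): joint angles nearest the present ones, or None.
- manip.camera(name): name is "scene" or "side" or "wrist"; returns a dict with "image" (384x512x3 uint8, red, green, blue), "fx", "fy", "cx", "cy" (pixels), "k1" (the pictures are not rectified: a ray, as slopes to the right and down, at radius r is drawn at 1 + k1 r^2 times it, then the intrinsics apply), "cam_to_world" (4x4, takes a point from camera to world coordinates); the wrist camera has in their place "mount" (4x4, takes a point from camera to tool coordinates, whose origin is the TCP and whose axes are the flange's). Camera axes: x right, y down, z forward; pixel columns grow to the right and rows downward; lengths in m; the calibration is good to about 2 mm. A picture is of the moment at which its call begins: read the wrist's pose just before it. There is no depth.
A pose or a line that the arm cannot do raises manip.IKError and nothing moves.
- manip.sign_off(): hands the job in; it is judged then, once.
Readings, each from a call of its own:
- manip.get_time(): time.
- manip.get_joint_positions(): joint angles.
- manip.get_joint_vel(): joint speeds.
- manip.get_tau(): joint torques, N m.
- manip.get_position(): TCP position.
- manip.get_ee_rot(): TCP orientation.
- manip.get_contact_force(): force on the tool from outside, world axes, zero at the start.
- manip.get_torque(): the same for the moment, N m.
- manip.get_width(): finger opening in m.
- manip.get_grip_force(): force on a finger pad.
Only numpy, scipy, OpenCV 4.12 (cv2) and the standard library are available. Lean on these libraries where they do the work, as an engineer would, in place of code of your own. Each camera call takes 0.05 s, during which the arm holds its last target. There are 200 camera calls.

## Task

Two gel kits, a large and a small one, have been washed together and stand mixed in the wire drainer. Put each kit away in its own caddy: the white plate upright and fully home in the slot at the rear of the caddy of its size, and the black comb, teeth down, hanging by its crossbar fully down in the notches of the two posts at the front. Lower the pieces in, do not let them drop.

Things in the scene. Friction and masses are not known exactly. Their poses are not given: they have to be found in the camera images.
- large_plate: Notched gel plate of white alumina ceramic (large kit): 105 wide along its y, 8 thick along its x, 90 tall along z, with a 60 wide, 8 deep notch in the middle of its top edge (so 82 tall at the middle). Origin: centre of the lower edge; z up when upright. 197 g. Stands in the drainer at the start.
- small_plate: Notched gel plate of white alumina ceramic (small kit): 70 wide along its y, 8 thick along its x, 75 tall along z, with a 40 wide, 8 deep notch in the middle of its top edge (so 67 tall at the middle). Origin: centre of the lower edge; z up when upright. 109 g. Stands in the drainer at the start.
- large_comb: Black gel comb (large kit): a crossbar 136 long along its y, 14 thick along x and 16 tall, with a toothed blade 76 wide and 7 thick hanging below its middle (8 teeth). Origin: centre of the lower edge of the teeth, z up; the crossbar's underside is 56 above the origin, its top 72. 60 g. Stands on its teeth in the drainer at the start.
- small_comb: Black gel comb (small kit): a crossbar 100 long along its y, 14 thick along x and 16 tall, with a toothed blade 42 wide and 7 thick hanging below its middle (5 teeth). Origin: centre of the lower edge of the teeth, z up; the crossbar's underside is 56 above the origin, its top 72. 60 g. Stands on its teeth in the drainer at the start.
- large_caddy: Grey fixed caddy, large kit, base 116x149x8; origin: centre of underside, +x rear. Plate slot along y at x=+30: floor z=8, 14 wide, 129 long, ridges to z=48, chamfered to a 26 mouth. Comb posts at x=-30, inner faces y=+-50, outer +-60: open-top notches, floor z=72, 18 wide, chamfered to 28, tips z=92. A comb's crossbar rests on the notch floors (comb origin then z=16), blade between posts.
- small_caddy: Grey fixed caddy, small kit, base 116x114x8; origin: centre of underside, +x rear. Plate slot along y at x=+30: floor z=8, 14 wide, 94 long, ridges to z=48, chamfered to a 26 mouth. Comb posts at x=-30, inner faces y=+-32, outer +-42: open-top notches, floor z=72, 18 wide, chamfered to 28, tips z=92. A comb's crossbar rests on the notch floors (comb origin then z=16), blade between posts.
- drainer: Fixed steel wire draining rack on a grey drip tray 130x262; origin: centre of underside. Four places in a row along its y (-87, -29, 29, 87), one piece each, any order, its width along the rack's x, standing at z=12 in an 11 wide gap between two wire hoops 42 long (x -21 to 21) that reach z=50. Pieces may lean up to 6 degrees. A centrifuge, rim 135 high, stands close behind.
- retort_stand: Bystander, fixed: retort stand with a dark green foot and an upright rod. Origin: centre of the underside of its foot, x to the rear. Its clamp sticks out towards the robot: jaw tips at x = -103, y = -25 to 25, 285 to 315 above the table. Pass in front of it.
There are look-alikes about, which are no part of the job. What is shaped like the small_plate but blue is not meant.

How it is judged:
By the outcome, as a careful person would: the job done as asked, in the order asked, and still so for the second after the job is handed in, with the robot touching nothing.
It also fails if it takes over 128 s, if anything falls off the work surface, if the arm or the gripper's body presses on something with over 40 N, if the wrist force passes 120 N, or if a joint passes its speed limit or range.

## Working session

There is one attempt and no reset: what is moved stays moved. The work goes in short steps, each a Python script; the robot and the scene stay as the last script left them, time stands still between calls to the robot, and variables do not carry over. Pictures are saved under pics/ and viewed, at most 15 in all, crops included, and the job is handed in when it is done.

```bash
mkdir -p pics; cat > h.py <<'E'
import numpy as np, cv2
from rig import manip as m
from scipy.spatial.transform import Rotation as R
def snap(name,fn=None):
    p=np.array(m.get_position()); r=R.from_rotvec(m.get_ee_rot()).as_matrix()
    c=dict(m.camera(name))
    if 'mount' in c:
        T=np.eye(4);T[:3,:3]=r;T[:3,3]=p; c['cam_to_world']=T@np.array(c['mount'])
    c['T']=np.array(c['cam_to_world'])
    if fn: cv2.imwrite('pics/'+fn+'.png',cv2.cvtColor(c['image'],cv2.COLOR_RGB2BGR)); np.savez('pics/'+fn+'.npz',image=c['image'],T=c['T'],fx=c['fx'],fy=c['fy'],cx=c['cx'],cy=c['cy'],k1=c['k1'])
    return c
def load(fn):
    d=np.load('pics/'+fn+'.npz'); return {k:(d[k] if d[k].ndim else float(d[k])) for k in d.files}
def ray(c,u,v):
    x=(u-c['cx'])/c['fx'];y=(v-c['cy'])/c['fy'];a,b=x,y
    for _ in range(20):
        s=1+c['k1']*(a*a+b*b);a,b=x/s,y/s
    return c['T'][:3,3],c['T'][:3,:3]@np.array([a,b,1.])
def onz(c,u,v,z):
    o,d=ray(c,u,v);return o+d*(z-o[2])/d[2]
def proj(c,P):
    q=c['T'][:3,:3].T@(np.array(P)-c['T'][:3,3]);a,b=q[0]/q[2],q[1]/q[2];s=1+c['k1']*(a*a+b*b)
    return np.array([c['fx']*a*s+c['cx'],c['fy']*b*s+c['cy']])
def tri(obs):
    A=np.zeros((3,3));B=np.zeros(3);L=[]
    for c,u,v in obs:
        o,d=ray(c,u,v);d=d/np.linalg.norm(d);M=np.eye(3)-np.outer(d,d);A+=M;B+=M@o;L.append((o,M))
    X=np.linalg.solve(A,B);return X,max(np.linalg.norm(M@(X-o)) for o,M in L)
E
python3 - <<'E'
from h import *
for n in('scene','side','wrist'):
    c=snap(n,n+'0');print(n,np.round(c['T'],3).tolist(),c['fx'],c['k1'])
print(np.array(m.camera('wrist')['mount']).round(3).tolist(),m.get_ee_rot(),m.get_time())
E
```

```text
scene [[-0.782, -0.253, 0.57, -0.124], [-0.623, 0.356, -0.696, 0.75], [-0.027, -0.899, -0.436, 0.558], [0.0, 0.0, 0.0, 1.0]] 459.7359105221146 0.03559785196212126
side [[-0.934, 0.246, -0.259, 0.82], [0.357, 0.68, -0.641, 0.635], [0.018, -0.691, -0.722, 0.829], [0.0, 0.0, 0.0, 1.0]] 358.14503257449815 -0.010168368315554698
wrist [[0.325, -0.902, -0.284, 0.274], [-0.946, -0.31, -0.097, -0.567], [-0.001, 0.3, -0.954, 0.373], [0.0, 0.0, 0.0, 1.0]] 300.26845219357864 0.025317331554977868
[[0.001, -0.954, -0.3, 0.076], [1.0, 0.0, 0.001, 0.001], [-0.001, -0.3, 0.954, -0.12], [0.0, 0.0, 0.0, 1.0]] [-3.09804920e+00 -5.15517807e-01  2.57737718e-04] 0.2
```

View pics/scene0.png

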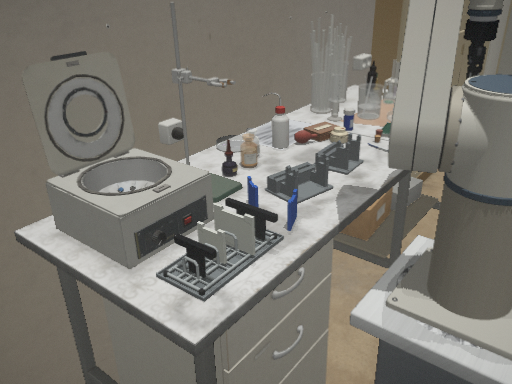

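View pics/side0.png

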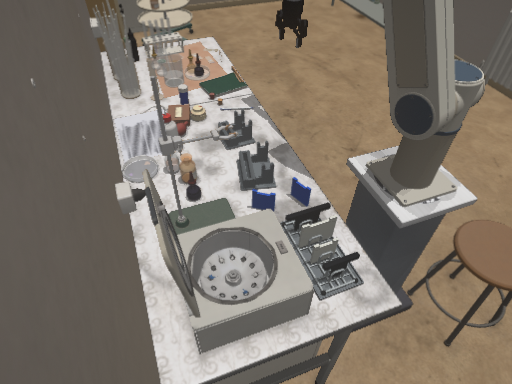

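The pictures show the drainer at scene (225,255) / side (322,250), with comb, plate, plate and comb in it. The blue look-alike plates are at scene (252,195) and (292,208). The caddies are at scene (298,183) and (338,155). Next, a coarse location and wrist views from above.

```bash
python3 - <<'E'
from h import *
s=load('scene0');d=load('side0')
for n,a,b,z in [('drain',(225,258),(322,252),0),('cadA',(300,188),(256,175),0.01),('cadB',(340,160),(237,135),0.01),('blue1',(252,205),(263,205),0),('blue2',(292,224),(303,198),0),('clamp',(228,82),(0,0),.3),('centri',(205,190),(280,240),.135)]:
    print(n,onz(s,*a,z).round(3),onz(d,*b,z).round(3))
down=lambda yaw:(R.from_euler('z',yaw)*R.from_euler('x',np.pi)).as_rotvec()
for p in [(.5,.30,.40),(.42,.28,.4),(.45,0,.4),(.45,-.15,.4)]:
    for yaw in(0,1.57,-1.57,.5,-.5): print(p,yaw,m.solve_ik(p,down(yaw)) is not None,end=';')
E
```

```text
drain [0.435 0.168 0.   ] [0.428 0.17  0.   ]
cadA [ 0.48  -0.184  0.01 ] [ 0.493 -0.175  0.01 ]
cadB [ 0.487 -0.415  0.01 ] [ 0.482 -0.404  0.01 ]
blue1 [ 0.536 -0.048  0.   ] [ 0.517 -0.05  -0.   ]
blue2 [ 0.4  -0.03  0.  ] [ 0.386 -0.034  0.   ]
clamp [ 0.617 -0.071  0.3  ] [ 1.232 -1.244  0.3  ]
centri [0.497 0.151 0.135] [0.57  0.181 0.135]
(0.5, 0.3, 0.4) 0 True;(0.5, 0.3, 0.4) 1.57 True;(0.5, 0.3, 0.4) -1.57 False;(0.5, 0.3, 0.4) 0.5 True;(0.5, 0.3, 0.4) -0.5 False;(0.42, 0.28, 0.4) 0 True;(0.42, 0.28, 0.4) 1.57 True;(0.42, 0.28, 0.4) -1.57 False;(0.42, 0.28, 0.4) 0.5 True;(0.42, 0.28, 0.4) -0.5 False;(0.45, 0, 0.4) 0 True;(0.45, 0, 0.4) 1.57 True;(0.45, 0, 0.4) -1.57 False;(0.45, 0, 0.4) 0.5 True;(0.45, 0, 0.4) -0.5 True;(0.45, -0.15, 0.4) 0 True;(0.45, -0.15, 0.4) 1.57 True;(0.45, -0.15, 0.4) -1.57 False;(0.45, -0.15, 0.4) 0.5 True;(0.45, -0.15, 0.4) -0.5 True;
```

```bash
cat >> h.py <<'E'
def down(yaw): return (R.from_euler('z',yaw)*R.from_euler('x',np.pi)).as_rotvec()
E
python3 - <<'E'
from h import *
for i,p in enumerate([(.48,-.36,.33),(.46,-.22,.33),(.41,.10,.33),(.43,.22,.33)]):
    m.move_to(p,down(0)); m.hold(.1); snap('wrist','w%d'%i); print(m.get_position(),m.get_time())
E
```

```text
[ 0.47929772 -0.36084095  0.32968954] 1.7333
[ 0.46033488 -0.22104208  0.33007044] 2.5083
[0.41050241 0.0991919  0.32996856] 3.8917
[0.42996372 0.21904133 0.32991398] 4.6
```

View pics/w1.png

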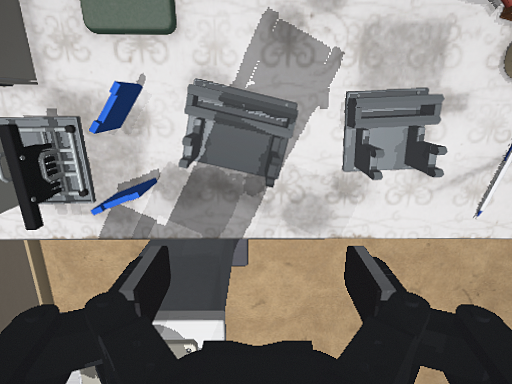

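View pics/w3.png

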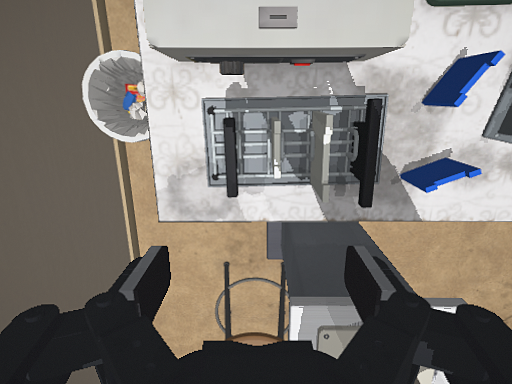

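Candidates in w3:
- small_plate: white and narrow, (277,150)
- large_plate: white and wide, (321,148)
- small_comb: (231,157)
- large_comb: (369,150)
- blue look-alike plates: (462,80) and (440,175), rejected because they are blue and outside the drainer

In w1 the large caddy is at (240,130) and the small one at (395,130). I'll check with close crops.

```bash
python3 - <<'E'
import cv2,numpy as np
def crop(f,x,y,w,h,s):
    im=cv2.imread(f'pics/{f}.png')[y:y+h,x:x+w]; im=cv2.convertScaleAbs(im,alpha=1.35,beta=25); im=cv2.resize(im,None,fx=s,fy=s,interpolation=cv2.INTER_CUBIC)
    for i in range(-x%20,w,20): cv2.line(im,(int(i*s),0),(int(i*s),6),(0,0,255),1); cv2.putText(im,str(x+i),(int(i*s)+1,16),0,.33,(0,0,255),1)
    for i in range(-y%20,h,20): cv2.line(im,(0,int(i*s)),(6,int(i*s)),(0,0,255),1); cv2.putText(im,str(y+i),(8,int(i*s)+4),0,.33,(0,0,255),1)
    return im
cv2.imwrite('pics/c1.png',np.vstack([crop('w0',70,70,300,130,2.3),crop('w1',170,70,300,130,2.3)]))
cv2.imwrite('pics/c2.png',np.hstack([crop('w3',195,85,200,130,2),crop('w2',50,85,200,130,2)]))
E
```

```text
(no output)
```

View pics/c1.png

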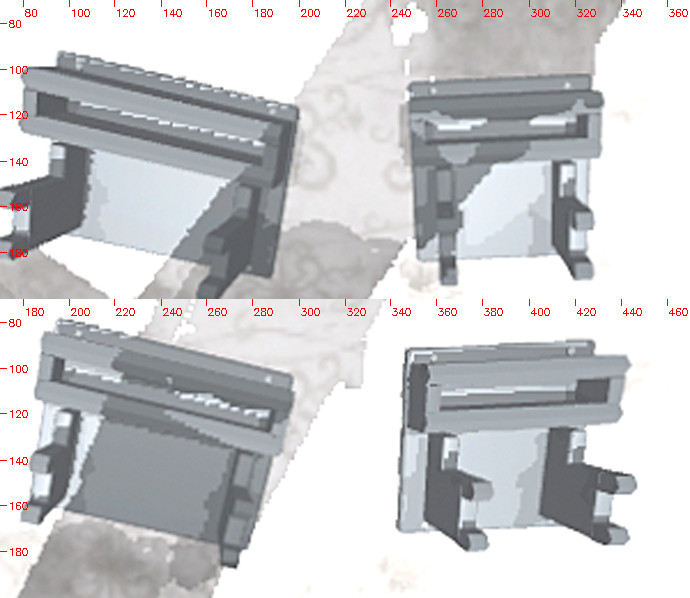

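View pics/c2.png

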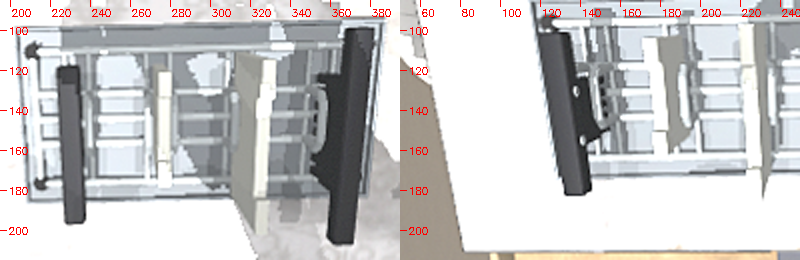

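c1 shows both caddies with the slot at the rear (top) and two posts in front. c2 confirms the four drainer pieces in w3: small comb (231), small plate (276), large plate (322), large comb (370). The w2 crop missed the pieces, so I'll recrop it, and crop the caddy posts too.

```bash
cat > cr.py <<'E'
import cv2,numpy as np
def crop(f,x,y,w,h,s):
    im=cv2.imread(f'pics/{f}.png')[y:y+h,x:x+w]; im=cv2.convertScaleAbs(im,alpha=1.15,beta=25); im=cv2.resize(im,None,fx=s,fy=s,interpolation=cv2.INTER_NEAREST)
    for i in range(-x%10,w,10): cv2.line(im,(int(i*s),0),(int(i*s),h*s),(0,0,255) if (x+i)%50==0 else (200,160,0),1); cv2.putText(im,str(x+i),(int(i*s)+1,10),0,.33,(0,0,255),1)
    for i in range(-y%10,h,10): cv2.line(im,(0,int(i*s)),(w*s,int(i*s)),(0,0,255) if (y+i)%50==0 else (200,160,0),1); cv2.putText(im,str(y+i),(1,int(i*s)-1),0,.33,(0,0,255),1)
    return im
E
python3 - <<'E'
from cr import *
cv2.imwrite('pics/c3.png',np.vstack([crop('w3',210,90,185,120,4)[:, :],]))
a=crop('w2',100,85,200,130,4); cv2.imwrite('pics/c4.png',a)
g=np.vstack([crop('w0',50,70,290,135,2)*0+0,]) if 0 else None
from h import *
s=lambda px,py:(70+px/2.3,70+py/2.3); t=lambda px,py:(170+px/2.3,70+(py-299)/2.3)
A=load('w0');B=load('w1')
for n,p,q in [('L rearL z8',(60,52),(60,320)),('L rearR',(298,105),(297,377)),('L tip left rear',(5,197),(42,462)),('Ltip left front',(3,245),(35,515)),('L tip R rear',(238,240),(242,498)),('L R front',(212,290),(232,558)),
 ('S rearL z8',(407,82),(407,350)),('S rearR',(590,75),(593,340)),('S tip Lr',(447,212),(478,487)),('Lf',(449,275),(475,540)),('Rr',(582,215),(622,484)),('Rf',(582,270),(617,535))]:
    X,e=tri([(A,*s(*p)),(B,*t(*q))]); z=.008 if 'z8' in n or 'rearR' in n else .092
    print(n,X.round(4),round(e,4),onz(A,*s(*p),z).round(4),onz(B,*t(*q),z).round(4))
E
```

```text
L rearL z8 [ 0.5594 -0.1381  0.0062] 0.0001 [ 0.5595 -0.139   0.008 ] [ 0.5591 -0.1385  0.008 ]
L rearR [ 0.528  -0.2812  0.0126] 0.0014 [ 0.5291 -0.2802  0.008 ] [ 0.5265 -0.2819  0.008 ]
L tip left rear [ 0.4865 -0.1402  0.0901] 0.0004 [ 0.4872 -0.1414  0.092 ] [ 0.4864 -0.1407  0.092 ]
Ltip left front [ 0.4596 -0.1346  0.0905] 0.0014 [ 0.4615 -0.1356  0.092 ] [ 0.4585 -0.1351  0.092 ]
L tip R rear [ 0.4567 -0.2474  0.0506] 0.003 [ 0.4643 -0.2596  0.092 ] [ 0.4676 -0.2443  0.092 ]
L R front [ 0.4325 -0.2399  0.0823] 0.0004 [ 0.4362 -0.2431  0.092 ] [ 0.4349 -0.2395  0.092 ]
S rearL z8 [ 0.5424 -0.348   0.0075] 0.0004 [ 0.5428 -0.3479  0.008 ] [ 0.542  -0.3479  0.008 ]
S rearR [ 0.5468 -0.461   0.0033] 0.0002 [ 0.5467 -0.46    0.008 ] [ 0.5469 -0.4585  0.008 ]
S tip Lr [ 0.4739 -0.3716  0.0797] 0.0029 [ 0.4794 -0.371   0.092 ] [ 0.4732 -0.3671  0.092 ]
Lf [ 0.4423 -0.3725  0.0835] 0.0003 [ 0.4446 -0.3723  0.092 ] [ 0.4447 -0.3689  0.092 ]
Rr [ 0.4751 -0.4436  0.0866] 0.0015 [ 0.4777 -0.4422  0.092 ] [ 0.4745 -0.4407  0.092 ]
Rf [ 0.4466 -0.4448  0.0893] 0.0 [ 0.4474 -0.4442  0.092 ] [ 0.4473 -0.4431  0.092 ]
```

View pics/c3.png

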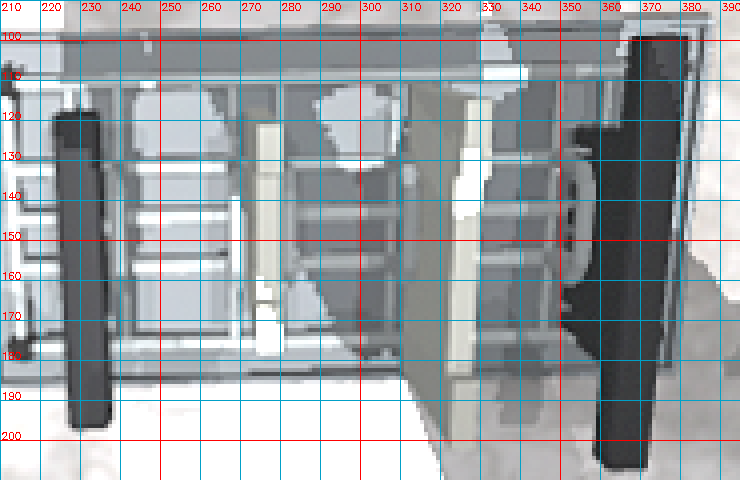

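View pics/c4.png

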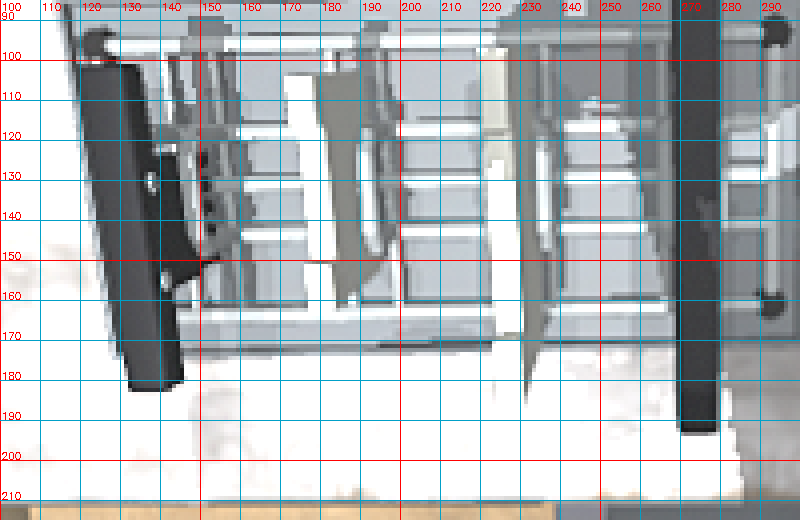

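c3 and c4 show all four pieces. The small comb bar top ends are at w3 (228,117)–(232,196) and w2 (272,85)–(274,193), and the two plates lean slightly. Next I'll triangulate the piece tops and cross-check the caddy slots.

```bash
python3 - <<'E'
from h import *
s=lambda px,py:(70+px/2.3,70+py/2.3); t=lambda px,py:(170+px/2.3,70+(py-299)/2.3)
A=load('w0');B=load('w1')
for n,p,q,z in [('S slot rear',(509,92),(530,361),.048),('S slot front',(508,157),(521,427),.048),('Lslot rear',(160,95),(168,360),.048),('L slot front',(150,156),(160,430),.048),
  ('S base frontL',(418,260),(397,531),.008),('S frontR',(590,262),(590,262),.008),('L frontR',(270,277),(270,277),.008)]:
    print(n,onz(A,*s(*p),z).round(4),onz(B,*t(*q),z).round(4))
C=load('w3');D=load('w2')
print('pieces')
for n,p,q,z in [('smallcomb f',(232,196.5),(275,192.5),.084),('sc rear',(228,117.5),(272,75),.084),
 ('largecomb front',(364,207),(137,182.5),.084),('lc rear',(373,99),(127,101),.084),
 ('small plate front',(277,178),(180,162),.087),('sp rear',(277,121),(174.5,103),.087),
 ('large plate front',(326.5,200),(0,0),.102),('lp rear',(328.5,114),(0,0),.102),
 ('lp',(325.5,184),(0,0),.094),('SPnotch',(277,149),(178,132),.079),('LPnotch w3',(327,160),(0,0),.094)]:
    X,e=tri([(C,*p),(D,*q)]) if q[0] else (np.zeros(3),0)
    print(n,X.round(4),round(e,4),onz(C,*p,z).round(4),onz(D,*q,z).round(4))
# large plate in w2 = cols ~222-229 ; tray corners
for n,c,p,z in [('LP w2 rear',D,(223.5,97),.102),('LP w2 front',D,(226.5,176),.102),('SP?',D,(178,132),.079)]: print(n,onz(c,*p,z).round(4))
for p in [(203,96),(388,96),(208,185),(380,185)]: print('tray',onz(C,*p,.006).round(4))
img=D['image']; print(m.get_time())
E
```

```text
S slot rear [ 0.5385 -0.4064  0.048 ] [ 0.5353 -0.4047  0.048 ]
S slot front [ 0.5024 -0.4071  0.048 ] [ 0.4997 -0.4049  0.048 ]
Lslot rear [ 0.5367 -0.2108  0.048 ] [ 0.5365 -0.2046  0.048 ]
L slot front [ 0.5028 -0.2009  0.048 ] [ 0.4985 -0.1994  0.048 ]
S base frontL [ 0.4291 -0.354   0.008 ] [ 0.4294 -0.3517  0.008 ]
S frontR [ 0.4276 -0.4684  0.008 ] [ 0.5896 -0.4491  0.008 ]
L frontR [ 0.4173 -0.2548  0.008 ] [ 0.5828 -0.2636  0.008 ]
pieces
smallcomb f [0.7527 0.1494 1.2317] 0.015 [0.3835 0.25   0.084 ] [0.3695 0.0748 0.084 ]
sc rear [0.4973 0.1491 0.8471] 0.0477 [0.4822 0.2522 0.084 ] [0.5098 0.0807 0.084 ]
largecomb front [0.4464 0.1604 0.298 ] 0.0027 [0.3691 0.0791 0.084 ] [0.383  0.2494 0.084 ]
lc rear [0.4947 0.1614 0.2964] 0.0102 [0.5027 0.0832 0.084 ] [0.4813 0.2488 0.084 ]
small plate front [0.4093 0.1927 0.0866] 0.0005 [0.4089 0.1928 0.087 ] [0.41   0.1925 0.087 ]
sp rear [0.4788 0.194  0.0846] 0.0005 [0.4784 0.1942 0.087 ] [0.4794 0.1933 0.087 ]
large plate front [0. 0. 0.] 0 [0.385  0.1326 0.102 ] [0.5758 0.3523 0.102 ]
lp rear [0. 0. 0.] 0 [0.4871 0.1376 0.102 ] [0.5758 0.3523 0.102 ]
lp [0. 0. 0.] 0 [0.4031 0.1334 0.094 ] [0.5779 0.3581 0.094 ]
SPnotch [0.4452 0.1932 0.0828] 0.0006 [0.4439 0.193  0.079 ] [0.4454 0.194  0.079 ]
LPnotch w3 [0. 0. 0.] 0 [0.4331 0.1336 0.094 ] [0.5779 0.3581 0.094 ]
LP w2 rear [0.4861 0.1348 0.102 ]
LP w2 front [0.3961 0.1344 0.102 ]
SP? [0.4454 0.194  0.079 ]
tray [0.5064 0.2937 0.006 ]
tray [0.5059 0.0341 0.006 ]
tray [0.376  0.2932 0.006 ]
tray [0.3759 0.0289 0.006 ]
4.6
```

Pieces against drainer places (centre .441,.1625): small comb y≈.250, small plate .1935, large plate .1345, large comb .077. Bar lengths (99 and 134 mm), plate widths and heights agree with the text. First pick: small plate.

```bash
cat >> h.py <<'E'
YR=.0175
def rz(d): return np.array(d,float)
def pick(x,y,zp,w,f=50):
    zg=.012+zp+.003
    m.command_gripper(.036,f); m.move_to((x,y,.20),down(YR)); m.servo_line((x,y,zg),rate=.12)
    print('approach F',np.round(m.get_contact_force(),1))
    m.command_gripper(0.0,f); print('width',m.get_width(),'want',w,'grip',m.get_grip_force())
    m.servo_line((x,y,zg+.02),rate=.05); m.servo_line((x,y,.13+zp),rate=.12)
    print('lifted F',np.round(m.get_contact_force(),1),'w',m.get_width(),'t',m.get_time())
E
python3 - <<'E'
from h import *
X,e=tri([(load('scene0'),232,82),(load('side0'),214,134)]);print('clamp',X.round(3),e)
pick(.444,.193,.061,.008)
m.move_to((.42,0,.2),down(.8)); m.move_to((.5185,-.406,.19),down(np.pi/2+.0175)); m.hold(.2)
print(m.get_position(),m.get_contact_force(),m.get_width(),m.get_time())
snap('wrist','w5');snap('scene','s5');snap('side','d5')
from cr import *
cv2.imwrite('pics/v5.png',np.hstack([cv2.resize(cv2.imread('pics/w5.png'),(512,384)),cv2.resize(cv2.imread('pics/s5.png')[80:230,250:370],(288,360),interpolation=2)[:360].copy() if 0 else cv2.copyMakeBorder(cv2.resize(cv2.imread('pics/s5.png')[60:210,250:370],(288,360)),0,24,0,0,0)]))
E
```

```text
clamp [ 0.64  -0.101  0.281] 0.011612327432735242
approach F [-0.1 -0.  -0.4]
width 0.00693709105169392 want 0.008 grip 51.07510507106781
lifted F [ 0.3  0.8 -1.4] w 0.006993261976008581 t 8.7583
[ 0.51891681 -0.40509256  0.19020243] [-0.07599027 -0.0606151  -1.59385562] 0.00702113201878297 11.6
```

View pics/v5.png

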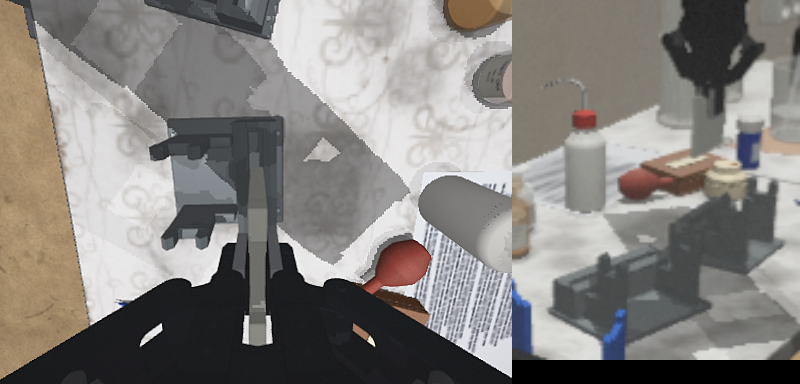

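v5: the plate is held upright at wrist columns 248–268, centred over the slot, whose ridges span columns ~232–282. I'll lower it with force checks.

```bash
cat >> h.py <<'E'
def lower(zp,floor,fz=6):
    "lower held piece until seated"
    p=np.array(m.get_position()); zt=floor+zp+.003; f0=np.array(m.get_contact_force())
    z=zt+.045; m.servo_line((p[0],p[1],z),rate=.1); hist=[]
    while z>zt-.004:
        z-=.003 if z>zt+.006 else .001
        m.servo_line((p[0],p[1],z),rate=.04); f=np.array(m.get_contact_force())-f0; hist.append((round((z-zt)*1000,1),*f.round(1)))
        if f[2]>fz or np.hypot(f[0],f[1])>15: break
    print('last',hist[-4:],'maxlat',max(np.hypot(h[1],h[2]) for h in hist),'t',m.get_time()); return z-zt
def release(up=.2):
    w=m.get_width(); p=np.array(m.get_position()); m.command_gripper(w+.006); m.hold(.3); m.command_gripper(.034)
    m.servo_line((p[0],p[1],p[2]+.02),rate=.06); m.servo_line((p[0],p[1],up),rate=.15); print('F after',np.round(m.get_contact_force(),1),m.get_time())
E
python3 - <<'E'
from h import *
print(lower(.061,.008))
E
```

```text
last [(3.0, np.float64(0.7), np.float64(-0.4), np.float64(-0.9)), (2.0, np.float64(0.9), np.float64(-0.6), np.float64(-0.2)), (1.0, np.float64(0.5), np.float64(-1.2), np.float64(0.4)), (-0.0, np.float64(-0.9), np.float64(0.4), np.float64(6.7))] maxlat 1.4866068747318506 t 17.3833
-4.163336342344337e-17
```

The plate seats at exactly the expected height. I'll release it and fetch the large plate.

```bash
python3 - <<'E'
from h import *
release(.24); snap('wrist','w6')
m.move_to((.42,0,.22),down(.8))
pick(.436,.134,.068,.008)
m.move_to((.42,0,.22),down(.8)); m.move_to((.5177,-.2048,.2),down(np.pi/2-.227)); m.hold(.2)
print(m.get_position(),m.get_contact_force(),m.get_width(),m.get_time())
snap('wrist','w7')
cv2.imwrite('pics/v7.png',cv2.resize(np.hstack([cv2.imread('pics/w6.png')[60:,80:400],cv2.imread('pics/w7.png')[60:,80:400]]),None,fx=1.25,fy=1.25))
E
```

```text
F after [ 0.1  1.3 -0.2] 19.8833
approach F [-0.5  0.6 -0.4]
width 0.007701344597432041 want 0.008 grip 50.52110731601715
lifted F [-0.8  0.4 -1. ] w 0.00724090348512833 t 25.675
[ 0.51763555 -0.20348887  0.20024866] [ 0.08640528  0.20115989 -1.92848434] 0.007178341921777666 27.7917
```

View pics/v7.png

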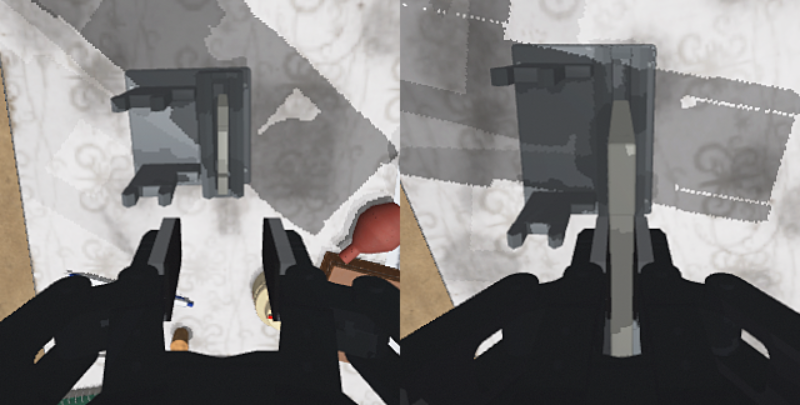

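v7 left: the small plate is home and upright in its slot. Right: the large plate is over the large slot, aligned with it. Lowering.

```bash
python3 - <<'E'
from h import *
print(lower(.068,.008))
from cr import *
cv2.imwrite('pics/v8.png',np.hstack([crop('w6',160,105,100,125,4),crop('w7',145,85,100,125,4)]))
E
```

```text
last [(3.0, np.float64(0.3), np.float64(0.2), np.float64(0.5)), (2.0, np.float64(0.8), np.float64(0.1), np.float64(-0.2)), (1.0, np.float64(-0.4), np.float64(-0.5), np.float64(0.7)), (-0.0, np.float64(-2.6), np.float64(1.0), np.float64(8.9))] maxlat 2.785677655436824 t 33.5
-4.163336342344337e-17
```

View pics/v8.png

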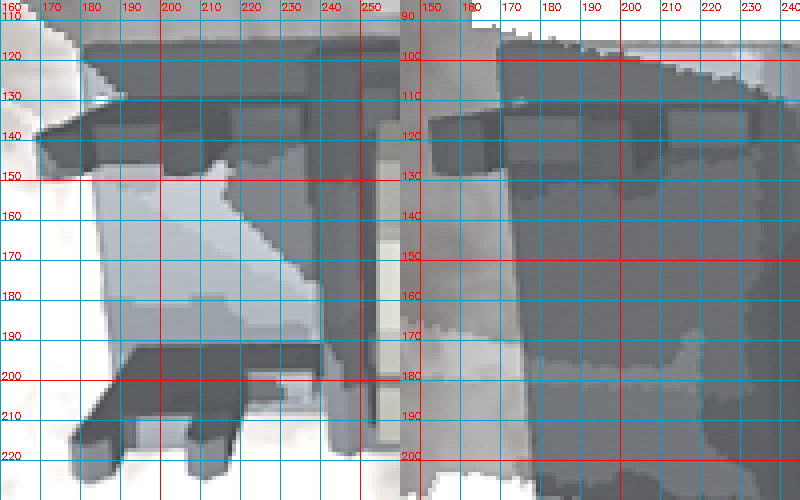

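v8: in w6 the small caddy post tips show with the notch centre near (198,220) for the −y post and (187,145) for the +y post. I'll compute those, release the large plate and re-view the large caddy.

```bash
python3 - <<'E'
from h import *
release(.25); snap('wrist','w9'); snap('side','d9')
c=load('w6')
for p,z in [((198,220),.092),((193.5,213),.072),((187,145),.092),((177,220),.092),((218,220),.092)]: print(p,onz(c,*p,z).round(4))
for P in [(.4595,-.443,.092),(.4595,-.369,.092)]: print('pred small notch',proj(c,P).round(1))
c=load('w9')
for k in(1,-1): print('pred large notch w9',proj(c,np.array([.4593+k*.055*.225,-.1913+k*.055*.974,.092])).round(1))
from cr import *
a=crop('w9',140,80,135,150,4); cv2.imwrite('pics/v9.png',a)
print(m.get_position())
E
```

```text
F after [ 0.3  0.3 -0.8] 36.0167
(198, 220) [ 0.4616 -0.4439  0.092 ]
(193.5, 213) [ 0.4532 -0.4448  0.072 ]
(187, 145) [ 0.4548 -0.3719  0.092 ]
(177, 220) [ 0.4415 -0.4442  0.092 ]
(218, 220) [ 0.4808 -0.4435  0.092 ]
pred small notch [195.7 219.1]
pred small notch [192.1 141.9]
pred large notch w9 [191.8 121.5]
pred large notch w9 [198.9 232.7]
[ 0.51721159 -0.20353899  0.24888919]
```

View pics/v9.png

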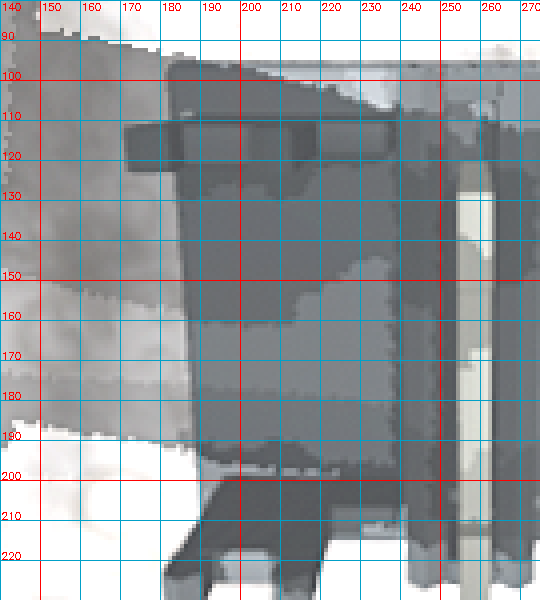

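v9: the large plate is in its slot at column 257. The large notch centres at columns ~200 and ~193 agree with the prediction within 1 px. On to the combs, small one first.

```bash
python3 - <<'E'
from h import *
m.move_to((.42,0,.24),down(.8))
pick(.4325,.250,.064,.014)
m.move_to((.42,0,.24),down(.8)); m.move_to((.4593,-.4063,.21),down(np.pi/2+.0175)); m.hold(.2)
print(m.get_position(),m.get_contact_force(),m.get_width(),m.get_time())
snap('wrist','w10')
cv2.imwrite('pics/v10.png',cv2.imread('pics/w10.png')[40:,100:460])
E
```

```text
approach F [ 0.2  0.5 -0. ]
width 0.012938225059484151 want 0.014 grip 50.51589846611023
lifted F [-0.3 -0.1 -0.3] w 0.013013658224777664 t 41.3917
[ 0.45984164 -0.40543644  0.21022918] [ 0.45043009  0.5757076  -0.65257604] 0.013092486951974283 44.3
```

View pics/v10.png

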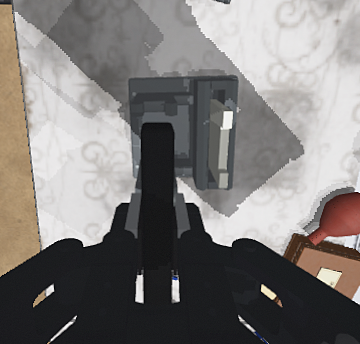

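v10: the comb is held by its bar at columns 140–175 of the crop, over the posts of the small caddy. Lowering to the notch floors.

```bash
python3 - <<'E'
from h import *
d=lower(.064,.016); print(d,m.get_position())
if abs(d)<.0025:
    release(.25); snap('wrist','w11')
    m.move_to((.42,0,.24),down(.8)); pick(.436,.0768,.064,.014)
    m.move_to((.42,0,.24),down(.8)); m.move_to((.4600,-.1915,.21),down(np.pi/2-.227)); m.hold(.2)
    print(m.get_position(),m.get_contact_force(),m.get_width(),m.get_time()); snap('wrist','w12')
    cv2.imwrite('pics/v12.png',np.hstack([cv2.imread('pics/w11.png')[40:,100:460],cv2.imread('pics/w12.png')[40:,100:460]]))
E
```

```text
last [(3.0, np.float64(-5.3), np.float64(-0.4), np.float64(1.8)), (2.0, np.float64(-5.5), np.float64(0.2), np.float64(0.7)), (1.0, np.float64(-5.0), np.float64(-1.4), np.float64(1.3)), (-0.0, np.float64(-7.4), np.float64(2.7), np.float64(7.1))] maxlat 7.877182237323192 t 50.0667
-4.163336342344337e-17 [ 0.45941201 -0.40552043  0.08383706]
F after [-0.4 -0.   0.3] 52.5167
approach F [ 0.5 -0.4  0.6]
width 0.013191344829795127 want 0.014 grip 50.431432127952576
lifted F [ 0.5  0.4 -0.4] w 0.01306308267487622 t 58.175
[ 0.46013455 -0.19041799  0.21019649] [ 0.09577267 -0.85878018 -1.06661905] 0.013005394405192635 60.1833
```

View pics/v12.png

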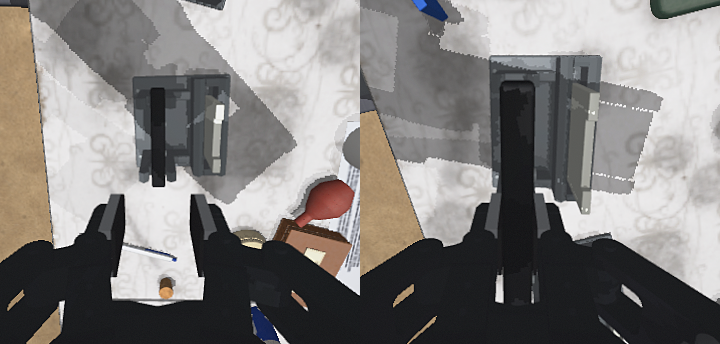

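v12 left: the small comb hangs in its notches at columns 151–166. Right: the large comb is over the large posts. Lower, release and check.

```bash
python3 - <<'E'
from h import *
d=lower(.064,.016); print(d,m.get_position())
if abs(d)<.0025:
    release(.27); m.move_to((.40,-.10,.33),down(0)); m.move_to((.44,-.29,.33),down(0)); m.hold(.2); c=snap('wrist','w13')
    print(m.get_time())
    # bar-end pixels predicted at seated height z=.088
    for (x,y,a,h) in [(.460,-.1915,-.227,.068),(.4593,-.4063,.0175,.05)]:
        for k in(1,-1): print(proj(c,[x-k*h*np.sin(a),y+k*h*np.cos(a),.088]).round(1))
    s=snap('side','d13')
    im=cv2.resize(cv2.imread('pics/w13.png')[60:210,90:400],(800,387),interpolation=cv2.INTER_CUBIC)
    e=cv2.resize(cv2.imread('pics/d13.png')[95:200,200:290],(180,210)); cv2.imwrite('pics/v13.png',np.vstack([im,cv2.copyMakeBorder(e,0,0,0,620,0)]))
E
```

```text
last [(3.0, np.float64(-0.6), np.float64(-0.2), np.float64(1.2)), (2.0, np.float64(-0.2), np.float64(-0.0), np.float64(0.5)), (1.0, np.float64(-0.4), np.float64(-0.1), np.float64(1.1)), (-0.0, np.float64(-3.8), np.float64(0.9), np.float64(11.8))] maxlat 3.905124837953327 t 65.95
-4.163336342344337e-17 [ 0.46021925 -0.1905465   0.08378236]
F after [0.6 0.3 0.5] 68.5333
70.9167
[118.2 131.9]
[230.8 157.9]
[312.  146.8]
[395.5 145.4]
```

View pics/v13.png

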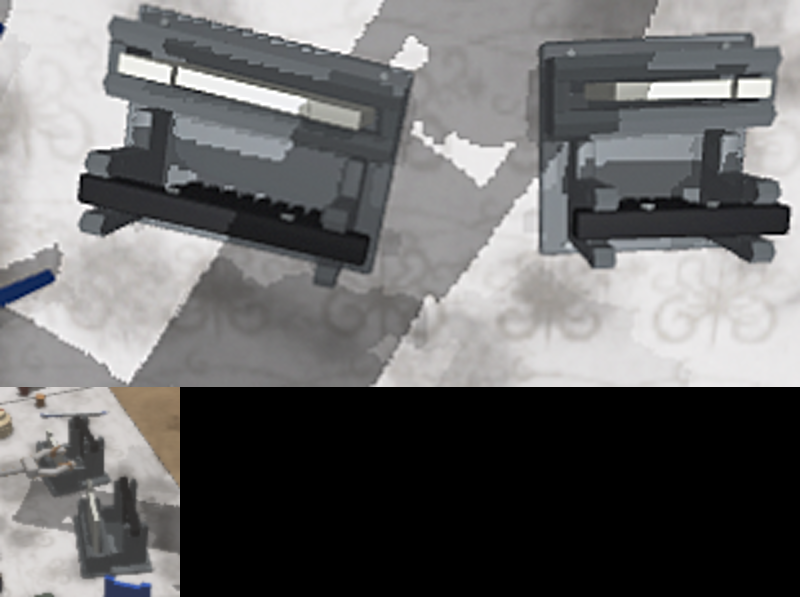

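v13: both combs hang in their notches between the tips, the large bar from crop (80,190) to (368,250) and the small bar from (575,222) to (788,220), as predicted for seated bars. Both plates stand in their slots, and the gripper is clear.

```bash
python3 -c "
from rig import manip as m
print(m.sign_off(),m.get_time())"
```

```text
the job is handed in; nothing more can be done
the job is handed in; nothing more can be done
```

Both kits are put away and handed in: each plate is upright and home in its caddy's rear slot, each comb hangs fully down in its notches, and the last clock reading before hand-in was about 71 s of the 128 s allowed.

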